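Read a motion-sensor board while it turns on the rate table

ROBOT

A 6-joint arm with a two-finger parallel gripper is mounted at the origin on the work surface. World frame = base frame: x ahead of the robot, y to its left, z up, the work surface at z = 0. Lengths are in m, angles in rad, forces in N, time in s.
With the tool pointing down it reaches from about 0.275 to 0.725 m from the base axis. Payload 15.9 kg.
Tool frame: the origin (TCP) lies at the very end of the fingers, on their centre line; the grasp point (between the pads) lies 19 mm behind it (arm.pinch_z is the distance from the TCP to the grasp point, in m); z points along the fingers, y is the line along which they close (so a half turn about z gives the same grasp; the last joint's range is limited). The gripper opens to 85 mm and grips with 20 to 120 N. Pads are 22 mm wide; open, the fingers measure 114 mm over their backs; the gripper's body (76 mm by 85 mm) begins 54 mm behind the grasp point. The pads swing forward as they close: fully open they stand 13 mm farther back than shut.
Start: joints at [1.26, 0.213, -0.034, 1.323, 0, 1.571], TCP at [0.153, 0.476, 0.231] pointing down, gripper open.
Joint ranges: [-2.98, 2.98], [-0.74, 1.72], [-1.14, 1.35], [-2.1, 2.04], [-1.57, 1.44], [-3.14, 3.14]. Speed limits (rad/s): [1.89, 1.89, 2.39, 2.57, 3.14, 3.14].

INTERFACE

Orientations are given as [roll, pitch, yaw] about the fixed x, y, z axes, in that order (R = Rz(yaw) Ry(pitch) Rx(roll)).
In Python, from plant import monitor, vision, ticket, arm gives the robot as it stands.
- The arm moves only by the tool jog_arm, never from a script. Its argument "increments" is a list of rows, each a list of 4 numbers: the shift along the tool's x, y, z in cm, then the turn about the tool's z in rad. In form: [[dx, dy, dz, turn], ...]. A call has 1 to 12 rows; each row shifts and turns the commanded pose from where the row before left it, along the tool's axes as they then stand; what a row does not reach is not made up. A row lasts 1/8 s, in which the tool goes at most 62.5 mm and 10.7 degrees, less where a joint would pass 70% of its speed; a pose out of reach is approached as far as the arm can. A call with a gripper value outside its range is refused whole. "jaw" is the closure, from -1 (fully open) to 1 (shut), set as the call begins (left out, the last holds). The fingers move at their own pace and stop on an object; the grip force is fixed at half the most. Time passes only in rows, so rows that do not move let the fingers close. It gives the time, the measured TCP pose, the force, the opening and the grip force at its end, in the units of the state.
- monitor.get_state(): the state, without advancing time (a new reading comes with each control period).
- vision.camera(name): name is "scene" or "top"; returns a dict with "pixels" (420x560x3 uint8, red, green, blue), "fovy" (degrees; the focal length in pixels is half the picture's height over the tangent of half this angle, whatever the lens; pixels are square), "cx", "cy" (the principal point, pixels), "k1" (the pictures are not rectified: a ray, as slopes to the right and down, at radius r is drawn at 1 + k1 r^2 times it, then the intrinsics apply), "xyz" and "orientation" of the camera in the world. Camera axes: x right, y up, looking along -z (the intrinsics and any distortion apply to the point x, -y, -z); pixel columns grow to the right and rows downward; lengths in m; the calibration is good to about 2 mm. A picture is of the moment at which its call begins. There is no depth.
- ticket.hand_in(): hands the job in; it is judged then, once.
The state is a dict: "time_s": time; "joints": joint angles; "joint_velocities": joint speeds; "joint_efforts": joint torques, N m; "position": TCP position; "ee_rot": TCP orientation; "wrist_force": force on the tool from outside, world axes, zero at the start; "torque": the same for the moment, N m; "finger_gap": finger opening in m; "finger_force": force on a finger pad.
Only numpy, scipy, OpenCV 4.12 (cv2) and the standard library are available. Lean on these libraries where they do the work, as an engineer would, in place of code of your own. Each camera call takes 0.05 s, during which the arm holds its last target. There are 200 camera calls.

TASK

Test the motion-sensor board: nudge the rate table's orange peg gently (the reader's rubber side will do) so that the table coasts anticlockwise (seen from above) at about 60 degrees per second (never above 110), then, touching neither table nor board, hold the reader upright 20 mm above the round gold antenna and follow it round, centred to within a centimetre, for 6 seconds on end while the table still does at least 20 degrees per second. Then stand the reader back in its dock and let go, leaving the other things on the bench alone.

Things in the scene. Friction and masses are not known exactly. Their poses are not given: they have to be found in the camera images.
- reader: near-field reader, loose, 180 g, like a stamp: round foot (black rubber side, may nudge things) of radius 29 mm, 24 mm high, blue collar of radius 26 mm to 28 mm, then an upright blue square stem 28 x 28 mm, from 28 to 104 mm above the underside; grip it at about 65 mm. Origin: centre of the underside; z up the stem, flat stem faces along x and y. Stands in the dock at the start
- dock: reader dock, fixed: round black cup, 6 mm thick floor with a grey rim ring of inner radius 34 mm whose top is 16 mm above the bench; a small black box sticks out on its +x side. Origin: centre of its underside on the bench, z up; the docked reader's underside is 6 mm above this origin
- rate_base: rate table: fixed grey round base (radius 85 mm, 36 mm tall with its bearing), carrying the turning aluminium disc (see rate_table). Origin: centre of its underside on the bench, on the turning axis
- rate_table (a joint): angle of the aluminium disc, rad, growing anticlockwise from above, no stops. Radius 120 mm, 14 mm thick, top 50 mm above the bench, 1.64 kg with all on it, inertia 0.012 kg m2 (true value 20 percent less to 35 more). Bearing friction 0.0003 N m s/rad and 0.0003 N m: it coasts long, losing about 0.05 rad/s each second. At rest at the start at any angle
- disc_center (a point): centre of the disc's top face, on the turning axis, 50 mm above the bench
- antenna (a point): centre of the round gold antenna (33 mm wide rings, white dot in the middle) on the green board that is fixed on the disc. It lies 60 mm above the bench and 75 mm from the turning axis, across from the peg, and turns with the disc. The board covers 33 to 93 mm from the axis and 43 mm to either side, surface 10 mm above the disc, parts on it up to 4 mm tall. z of this point is up
- peg_top (a point): centre of the top of the upright orange peg (radius 8 mm, standing 40 mm out of the disc, its top 90 mm above the bench), 95 mm from the turning axis; it turns with the disc. Around it the disc is bare
- solder_reel: bystander: green solder reel, 66 mm wide, 40 mm tall, loose. Origin: centre of its underside
- flux_bottle: bystander: amber flux bottle, 44 mm wide, 90 mm tall, loose. Origin: centre of its underside
- board_tray: bystander: open black tray with small green boards, 120 x 170 x 35 mm, loose. Origin: centre of its underside
- driver: bystander: screwdriver lying on the bench, loose

How it is judged:
On the way, in this order (a step that is already met when the one before it is completed fails the run):
1. the table coasts anticlockwise at 0.5 rad/s or more with nothing touching it (velocity of joint rate_table above 0.5 rad/s and contact force between each of reader, the arm, the fingers and rate_base below 0.3 N), for 0.2 s.
2. the reader stays over the antenna of the freely coasting table for 6 s: centred within 15 mm, underside 8 to 35 mm above it, upright within 0.2 rad, table still turning at 0.35 rad/s or more (velocity of joint rate_table above 0.35 rad/s and horizontal distance between reader and antenna below 0.015 m and z of reader in the frame of antenna between 0.008 and 0.035 m and angle between reader's own z axis and vertical below 0.2 rad and contact force between each of reader, the arm, the fingers and rate_base below 0.3 N), for 6 s.
At the end, for the whole second after the job is handed in: the reader stands upright (within 0.08 rad) and at rest on the floor of its dock, released, centred within 7 mm; the rate table may still be coasting (horizontal distance between reader and dock below 0.007 m and z of reader in the frame of dock between 0.003 and 0.01 m and angle between reader's own z axis and vertical below 0.08 rad and linear speed of reader below 0.02 m/s); the robot touches nothing.
It fails at once if the table is spun faster than 2 rad/s (velocity of joint rate_table above 2 rad/s or velocity of joint rate_table below -2 rad/s).
It fails at once if the reader or the robot slams the rate table (more than 25 N) (contact force between any of reader, the arm, the fingers and rate_base above 25 N).
It fails at once if the solder reel, flux bottle, board tray or screwdriver is moved more than 30 mm (distance of any of solder_reel, flux_bottle, board_tray, driver from where it was at the start of the episode above 0.03 m).
It also fails if it takes over 64 s, if anything falls off the work surface, if the arm or the gripper's body presses on something with over 40 N, if the wrist force passes 120 N, or if a joint passes its speed limit or range.

## Working session

There is one attempt and no reset: what is moved stays moved. The work goes in short steps, Python scripts to look and compute and a tool call to move; the robot and the scene stay as the last step left them, time stands still between calls to the robot, and variables do not carry over. Pictures are saved under pics/ and viewed, at most 10 in all, crops included, and the job is handed in when it is done.

Besides the shell and the picture viewer there is one more tool, called by a JSON object that holds its "api" and its "payload". jog_arm: Moves the arm, as the interface text tells. Its arguments: {"type":"object","properties":{"increments":{"type":"array","items":{"type":"array","items":{"type":"number"}}},"jaw":{"type":"number"}},"required":["increments"]}

```bash
mkdir -p pics; ls; cat > h.py <<'E'
import numpy as np, cv2
from scipy.spatial.transform import Rotation as Ro
from plant import monitor, vision, ticket, arm
def snap(n,f=None):
    c=vision.camera(n)
    if f: cv2.imwrite('pics/'+f,c['pixels'][:,:,::-1])
    return c
def K(c):
    h,w=c['pixels'].shape[:2]; f=h/2/np.tan(np.radians(c['fovy'])/2)
    return np.array([[f,0,c['cx']],[0,f,c['cy']],[0,0,1]]),np.array([c['k1'],0,0,0.])
def ray(c,uv):
    k,d=K(c); p=cv2.undistortPoints(np.float64(uv).reshape(-1,1,2),k,d).reshape(-1,2)
    v=np.c_[p[:,0],-p[:,1],-np.ones(len(p))]
    return np.array(c['xyz']),Ro.from_euler('xyz',c['orientation']).apply(v)
def onz(c,uv,z):
    o,v=ray(c,uv); return o+v*((z-o[2])/v[:,2])[:,None]
def tri(c1,u1,c2,u2):
    o1,v1=ray(c1,u1);o2,v2=ray(c2,u2);v1=v1[0];v2=v2[0]
    s=np.linalg.lstsq(np.c_[v1,-v2],o2-o1,rcond=None)[0]
    a=o1+s[0]*v1;b=o2+s[1]*v2; return (a+b)/2,np.linalg.norm(a-b)
def proj(c,P):
    q=Ro.from_euler('xyz',c['orientation']).inv().apply(np.atleast_2d(P)-np.array(c['xyz']))
    k,d=K(c); return cv2.projectPoints(q*[1,-1,-1],np.zeros(3),np.zeros(3),k,d)[0].reshape(-1,2)
E
python3 - <<'E'
from h import *
for n in('scene','top'):
    c=snap(n,n+'1.png'); print(n,{k:v for k,v in c.items() if k!='pixels'})
print(monitor.get_state(),arm.pinch_z)
E
```

```text
pics
scene {'fovy': 54.75164213150293, 'cx': 282.6104550083138, 'cy': 208.92782074381935, 'k1': -0.03295050420089719, 'xyz': array([ 1.12164062, -0.28833025,  1.02402674]), 'orientation': array([0.56275731, 0.00603725, 1.19224787])}
top {'fovy': 56.653594866255986, 'cx': 288.7889656682429, 'cy': 209.12563748422752, 'k1': -0.02879597646635626, 'xyz': array([ 0.37906135, -0.03909578,  1.29281921]), 'orientation': array([ 0.17793275, -0.02911518, -1.55196237])}
{'time_s': 0.1, 'joints': array([ 1.25998614e+00,  2.13317578e-01, -3.50010278e-02,  1.32347331e+00,
       -2.15887470e-05,  1.57081180e+00]), 'joint_velocities': array([ 0.00047811, -0.00126409,  0.00103327,  0.00066989,  0.00131665,
        0.0004453 ]), 'joint_efforts': array([ 3.98070901e-03, -6.87255335e+01,  4.87805486e+01,  1.22770181e-02,
        2.65004237e-04, -6.54743144e-05]), 'position': array([0.15282962, 0.4757548 , 0.23085847]), 'ee_rot': array([-3.14059707e+00,  2.16041443e-05,  2.83076701e+00]), 'wrist_force': array([ 0.56618928, -0.31560849,  0.21290116]), 'torque': array([-0.00729294, -0.0159821 ,  0.02709119]), 'finger_force': 0.0, 'finger_gap': 0.0850327175583688} 0.0187
```

View pics/scene1.png

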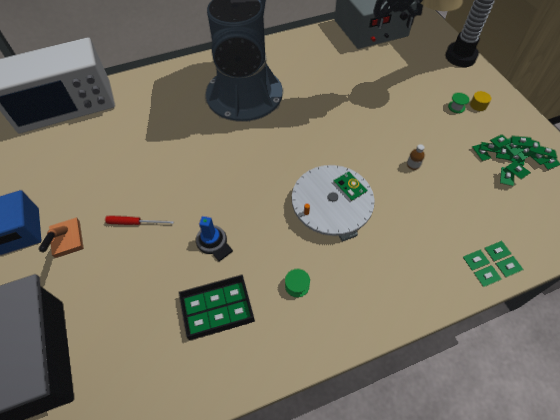

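View pics/top1.png

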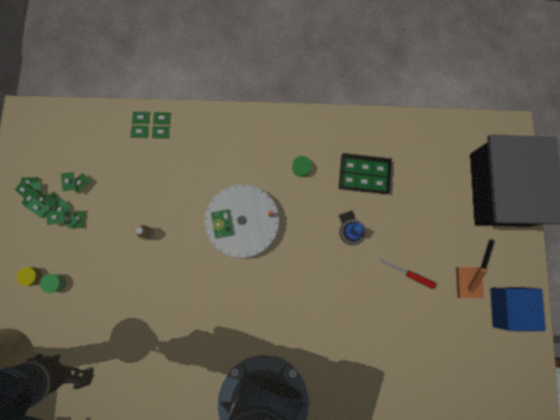

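Scene view: disc centre about (333,197), peg (306,209), antenna (352,184), reader (208,230). Top view: disc (242,220), peg (271,213), antenna (219,225), reader (352,231), with the dock box toward (347,215).

```bash
cat >> h.py <<'E'
def masks(c,name,roi=None):
    h=cv2.cvtColor(c['pixels'],cv2.COLOR_RGB2HSV)
    r={'blue':((100,120,40),(125,255,255)),'orange':((4,150,110),(13,255,255)),'gold':((18,110,90),(32,255,255)),'white':((0,0,150),(179,60,255))}[name]
    m=cv2.inRange(h,*r)
    if roi is not None:
        z=np.zeros_like(m);x0,y0,x1,y1=roi;z[y0:y1,x0:x1]=m[y0:y1,x0:x1];m=z
    return m
def cen(m):
    n,l,s,q=cv2.connectedComponentsWithStats(m)
    i=1+np.argmax(s[1:,4]); return q[i],s[i]
E
python3 - <<'E'
from h import *
s=snap('scene');t=snap('top')
R={'orange':((295,195,318,220),(262,205,280,222)),'gold':((335,170,368,200),(208,212,235,240)),'blue':((190,210,230,255),(335,215,370,248))}
for k,(a,b) in R.items():
    u,su=cen(masks(s,k,a));v,sv=cen(masks(t,k,b));print(k,u,su,v,sv)
    print(tri(s,u,t,v))
    z={'orange':.075,'gold':.06,'blue':.09}[k];print(onz(s,u,z),onz(t,v,z))
for c,roi in((s,(285,160,380,240)),(t,(200,180,285,262))):
    h=cv2.cvtColor(c['pixels'],cv2.COLOR_RGB2HSV);m=masks(c,'white',roi)
    q=cv2.findContours(m,0,2)[0];q=max(q,key=cv2.contourArea)
    P=onz(c,cv2.convexHull(q).reshape(-1,2),.05)[:,:2];P=np.float32(P)
    print('disc',cv2.minEnclosingCircle(P),cv2.fitEllipse(P))
def up(c,x0,y0,x1,y1,f=8): return cv2.resize(c['pixels'][y0:y1,x0:x1,::-1],None,fx=f,fy=f,interpolation=cv2.INTER_CUBIC)
a=up(s,180,205,240,265,6);b=up(t,325,200,385,260,6)
cv2.imwrite('pics/d.png',np.hstack([a,b]))
E
```

```text
orange [308.5 204.5] [308 204   2   2   2] [270.5 213. ] [270 212   2   3   6]
(array([ 0.58397592, -0.00894181,  0.09018821]), np.float64(0.00880487957463176))
[[ 5.76607768e-01 -1.19428557e-04  7.50000000e-02]] [[ 0.5849272  -0.01272348  0.075     ]]Traceback (most recent call last):
  File "<stdin>", line 5, in <module>
  File "h.py", line 33, in cen
    i=1+np.argmax(s[1:,4]); return q[i],s[i]
        ~~~~~~~~~^^^^^^^^^
    return _wrapfunc(a, 'argmax', axis=axis, out=out, **kwds)
    return bound(*args, **kwds)
ValueError: attempt to get argmax of an empty sequence
```

```bash
python3 - <<'E'
from h import *
s=snap('scene');t=snap('top')
def up(c,x0,y0,f=6): return cv2.resize(c['pixels'][y0:y0+60,x0:x0+60,::-1],None,fx=f,fy=f,interpolation=cv2.INTER_CUBIC)[:290]
cv2.imwrite('pics/d.png',np.vstack([np.hstack([up(s,180,205),up(t,325,200)]),np.hstack([up(s,300,165),up(t,215,195)])]))
for c,p in((s,(306,208)),(t,(271,213)),(s,(353,184)),(t,(219,225))):
    h=cv2.cvtColor(c['pixels'],cv2.COLOR_RGB2HSV);print(p);
    for y in range(p[1]-6,p[1]+7,2): print(*[','.join(map(str,h[y,x])) for x in range(p[0]-6,p[0]+7,2)])
E
```

```text
(306, 208)
108,19,175 109,16,173 108,18,173 108,19,174 108,19,176 105,18,173 106,16,172
108,17,178 106,19,174 8,20,154 14,230,181 12,163,178 109,12,172 108,18,172
108,17,176 106,16,177 9,100,125 15,241,181 16,241,181 120,6,167 108,17,176
108,18,173 106,19,176 5,62,91 14,224,91 15,219,98 109,12,165 108,17,175
106,16,174 108,18,173 9,101,86 13,216,78 13,221,83 108,15,170 106,16,174
108,18,141 105,19,107 10,151,76 13,215,77 13,222,85 108,15,172 108,17,176
107,17,103 107,17,103 7,50,86 13,217,81 8,41,123 108,17,176 108,17,176
(271, 213)
90,4,141 90,5,140 78,9,140 98,7,140 84,9,139 70,6,129 25,36,92
95,11,143 90,7,141 30,6,137 10,11,135 90,7,139 80,6,138 23,22,104
90,7,141 30,9,137 10,100,140 10,109,138 13,14,129 105,8,135 42,11,114
96,9,143 6,10,132 12,146,133 12,176,133 9,46,105 60,5,96 38,12,87
100,11,144 30,2,131 10,77,106 12,123,91 8,25,83 75,11,90 30,6,84
100,11,142 90,7,139 30,4,127 30,5,112 105,5,113 90,9,116 60,2,118
83,7,140 85,11,141 90,7,141 96,9,144 98,7,142 98,7,140 90,6,134
(353, 184)
73,228,96 73,228,96 46,147,109 46,150,109 67,96,122 108,17,179 106,18,183
73,228,96 25,188
[... 248 characters left out ...]
107 34,160,118 27,182,144 73,229,97
73,228,95 73,228,96 71,206,93 42,147,104 49,146,108 73,229,97 73,229,97
73,160,107 81,23,158 74,53,136 73,229,97 73,229,97 73,229,98 71,89,95
(219, 225)
65,105,100 50,102,100 37,120,108 37,118,112 45,110,100 64,104,93 65,63,102
46,94,106 40,121,112 37,111,113 37,110,111 33,123,112 48,103,102 67,116,90
34,95,116 37,104,115 31,52,132 29,60,128 35,117,116 37,115,106 64,105,92
35,84,121 37,112,112 30,54,133 33,63,129 37,114,110 40,118,108 66,117,94
47,57,121 35,127,114 37,119,114 37,123,112 35,123,114 52,100,99 65,106,84
64,36,121 47,97,103 37,117,109 41,117,107 52,107,98 65,119,90 67,103,77
69,29,123 67,107,98 67,120,96 66,113,95 66,123,93 68,118,93 67,122,86
```

View pics/d.png

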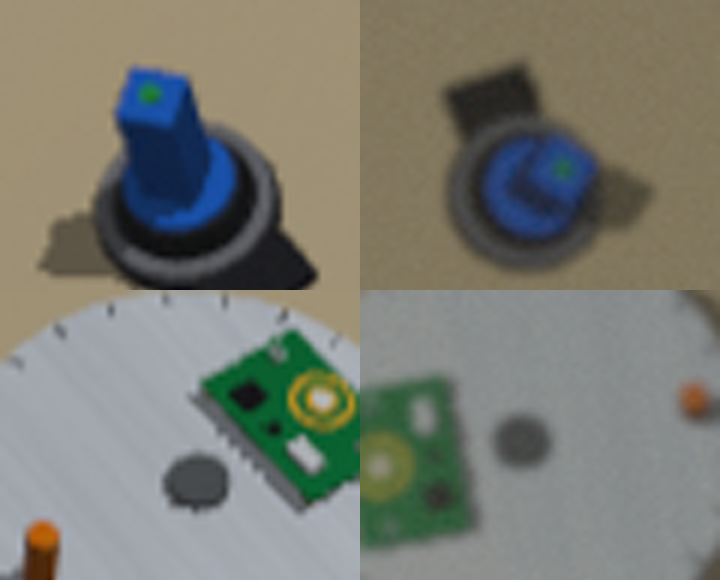

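The crop shows the reader in its dock, with a green dot on the stem top at about scene (205,221) and top (359,228). The peg top is at scene (307,206), and the gold rings are clear.

```bash
cat >> h.py <<'E'
def hm(c,lo,hi,roi):
    h=cv2.cvtColor(c['pixels'],cv2.COLOR_RGB2HSV);m=cv2.inRange(h,np.array(lo),np.array(hi))
    z=np.zeros_like(m);x0,y0,x1,y1=roi;z[y0:y1,x0:x1]=m[y0:y1,x0:x1];return z
def hull(m):
    p=np.argwhere(m)[:,::-1].astype(np.float32); return cv2.convexHull(p).reshape(-1,2)
E
python3 - <<'E'
from h import *
s=snap('scene');t=snap('top')
def mean(m): return np.argwhere(m)[:,::-1].mean(0)
a,b=mean(hm(s,(8,130,130),(18,255,255),(295,198,318,222))),mean(hm(t,(4,70,120),(18,255,255),(262,205,280,222)))
print('peg',a,b,tri(s,a,t,b),onz(s,a,.09),onz(t,b,.09))
a=hm(s,(20,100,100),(50,200,255),(338,172,366,196));b=hm(t,(27,90,100),(44,255,255),(208,212,232,238))
for n,c,m in(('s',s,a),('t',t,b)):
    print('ant',n,m.astype(bool).sum(),cv2.minEnclosingCircle(np.float32(onz(c,hull(m),.06)[:,:2])),cv2.fitEllipse(hull(m))[0])
print(tri(s,cv2.fitEllipse(hull(a))[0],t,cv2.fitEllipse(hull(b))[0]))
a=mean(hm(s,(45,80,30),(85,255,255),(195,212,215,228)));b=mean(hm(t,(45,60,30),(95,255,255),(350,220,368,238)))
print('dot',a,b,tri(s,a,t,b),onz(s,a,.11),onz(t,b,.11))
# disc
for n,c,roi in(('s',s,(285,160,380,240)),('t',t,(200,180,285,262))):
    h=cv2.cvtColor(c['pixels'],cv2.COLOR_RGB2HSV)
    m=hm(c,(0,0,100),(179,45,255),roi);m=cv2.morphologyEx(m,2,np.ones((3,3)))
    P=np.float32(onz(c,hull(m),.05)[:,:2]);print('disc',n,cv2.minEnclosingCircle(P),cv2.fitEllipse(P))
    x0,y0=(333,197) if n=='s' else (242,220)
    m=hm(c,(0,0,40),(179,60,110 if n=='s' else 95),(x0-8,y0-7,x0+9,y0+8));print('hub',mean(m),m.astype(bool).sum(),onz(c,mean(m),.05))
# stem top yaw
for n,c,roi,v in(('s',s,(195,212,220,232),150),('t',t,(345,215,370,240),110)):
    m=hm(c,(100,100,v),(125,255,255),roi);k,l,st,q=cv2.connectedComponentsWithStats(m)
    i=1+np.argmax(st[1:,4]);m=(l==i).astype(np.uint8)
    P=onz(c,hull(m),.11)[:,:2];r=cv2.minAreaRect(np.float32(P*1000));print('stem',n,st[i],r)
# dock ring / collar
for n,c,roi in(('s',s,(190,225,230,255)),('t',t,(335,212,372,250))):
    m=hm(c,(100,100,40),(125,255,255),roi);P=onz(c,hull(m),.034)[:,:2];print('collar',n,cv2.minEnclosingCircle(np.float32(P)),P.min(0),P.max(0))
# dark box
m=hm(t,(0,0,0),(179,255,70),(330,205,365,226));P=onz(t,hull(m),.01)[:,:2];print('box',cv2.minAreaRect(np.float32(P*1000)))
E
```

```text
peg [306.89473684 205.57894737] [270.16666667 212.08333333] (array([ 0.58585443, -0.01088115,  0.08891081]), np.float64(0.0021812012246278504)) [[ 0.58680505 -0.01015986  0.09      ]] [[ 0.58527552 -0.01192728  0.09      ]]
ant s 75 ((0.5477725267410278, 0.15544849634170532), 0.018636252731084824) (352.97650146484375, 183.05789184570312)
ant t 76 ((0.5483099818229675, 0.15320910513401031), 0.01753605715930462) (218.0289306640625, 223.8032684326172)
(array([0.5487412 , 0.15388254, 0.06142682]), np.float64(0.001459458003566735))
dot [204.66666667 220.16666667] [358.5 227.5] (array([ 0.54025064, -0.28410294,  0.11111673]), np.float64(0.001986160994063509)) [[ 0.53990372 -0.28315308  0.11      ]] [[ 0.5401633  -0.28531336  0.11      ]]
disc s ((0.5655632019042969, 0.08261603862047195), 0.12167935073375702) ((0.5650648474693298, 0.08264771848917007), (0.23868833482265472, 0.24200743436813354), 82.95500183105469)
hub [332.89411765 196.34117647] 85 [[0.56282776 0.08428461 0.05      ]]
disc t ((0.5642310976982117, 0.0804901197552681), 0.12160364538431168) ((0.5644034147262573, 0.0812934935092926), (0.24029773473739624, 0.2418687343597412), 70.59251403808594)
hub [241.5        219.85185185] 54 [[0.56458736 0.08040278 0.05      ]]
stem s [200 217  11   8  56] ((541.1083374023438, -282.731201171875), (25.719097137451172, 21.339841842651367), 68.11890411376953)
stem t [347 224  10  15  50] ((527.0684814453125, -260.2323913574219), (43.826107025146484, 23.141454696655273), 16.660545349121094)
collar s ((0.534142792224884, -0.2845112979412079), 0.035550449043512344) [ 0.501949   -0.31052795] [ 0.56958936 -0.25599717]
collar t ((0.5414881706237793, -0.28793516755104065), 0.03166806697845459) [ 0.51226453 -0.31606956] [ 0.56545035 -0.25656081]
box ((583.9785766601562, -269.229248046875), (40.83373260498047, 46.23874282836914), 21.680700302124023)
```

```bash
python3 - <<'E'
from h import *
s=snap('scene');t=snap('top')
P=onz(s,[(201.3,216.2),(211.7,217.8),(210.3,225.8),(199.7,223.3)],.11)[:,:2]
for i in range(4):
    d=P[(i+1)%4]-P[i];print(P[i],np.linalg.norm(d),np.degrees(np.arctan2(d[1],d[0]))%90)
# top image: contrast of stem sides
P=onz(t,[(325+178/6,200+132/6),(325+210/6,200+134/6+0),(325+238/6,200+160/6),(325+215/6,200+190/6)],.11)[:,:2];print(P)
c=cv2.resize(s['pixels'][208:240,190:230,::-1],None,fx=12,fy=12,interpolation=cv2.INTER_CUBIC)
d=cv2.resize(t['pixels'][212:244,335:375,::-1],None,fx=12,fy=12,interpolation=cv2.INTER_CUBIC)
cv2.imwrite('pics/e.png',cv2.resize(np.hstack([c,d]),None,fx=.8,fy=.8))
E
```

```text
[ 0.52479479 -0.28809792] 0.028478972730212826 58.15141323275079
[ 0.53982247 -0.26390658] 0.024319380871085237 65.02743893820728
[ 0.56186823 -0.27417384] 0.02951639995232225 53.36749764461425
[ 0.54425638 -0.29786014] 0.021772791055547962 63.36099344605839
[[ 0.55700962 -0.27361401]
 [ 0.55634677 -0.29018093]
 [ 0.54317731 -0.30449557]
 [ 0.52740906 -0.2923782 ]]
```

View pics/e.png

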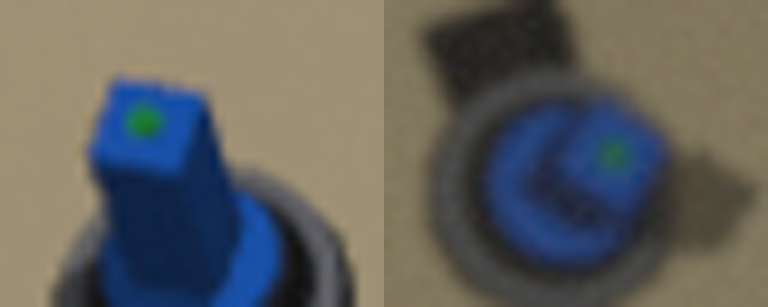

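{"api": "jog_arm", "payload": {"increments": [[0,0,0,0.124],[0,0,0,0.123],[-3,-1.8,0,0],[-4,-2.4,0,0],[-4,-2.4,0,0],[-4,-2.4,0,0],[-4,-2.4,0,0],[-4,-2.4,0,0],[-4,-2.4,0,0],[-4,-2.4,0,0],[-4,-2.4,0,0],[-4,-2.4,0,0]], "jaw": -1}}

```text
time_s: 2.0
position: [0.3604, 0.0696, 0.2315]
ee_rot: [3.141, 0.0, 2.584]
wrist_force: [0.5, 1.2, 0.6]
finger_gap: 0.0852
finger_force: 0.0
```

```bash
cat >> h.py <<'E'
def rel(target):
    st=monitor.get_state();y=st['ee_rot'][2];R=Ro.from_euler('xyz',[np.pi,0,y])
    print('t',round(st['time_s'],3),'pos',st['position'].round(4),'yaw',round(y,3),'j',st['joints'].round(2),'gap',st['finger_gap'].round(4),'F',st['wrist_force'].round(1))
    print('rel cm',(100*R.inv().apply(np.array(target)-st['position'])).round(2)); return R
E
python3 -c "
from h import *
rel((.540,-.284,.15))"
```

```text
Traceback (most recent call last):
  File "h.py", line 41, in rel
    print('t',round(st['time_s'],3),'pos',st['position'].round(4),'yaw',round(y,3),'j',st['joints'].round(2),'gap',st['finger_gap'].round(4),'F',st['wrist_force'].round(1))
                                                                                                                   ^^^^^^^^^^^^^^^^^^^^^^
AttributeError: 'float' object has no attribute 'round'
```

{"api": "jog_arm", "payload": {"increments": [[-3.8,-2.3,0.9,0],[-3.8,-2.3,0.9,0],[-3.8,-2.3,0.9,0],[-3.8,-2.3,0.9,0],[-3.8,-2.3,0.9,0],[-3.8,-2.3,0.9,0],[-3.8,-2.3,0.9,0],[-3.8,-2.3,0.9,0],[-2.6,-1.5,0.5,0],[-1,-0.6,0.2,0],[0,0,0,0]]}}

```text
time_s: 3.38
position: [0.5397, -0.2827, 0.152]
ee_rot: [3.142, -0.001, 2.583]
wrist_force: [-1.6, -0.3, 0.0]
finger_gap: 0.0855
finger_force: 0.0
```

```bash
sed -i "s/st\['finger_gap'\].round(4)/round(st['finger_gap'],4)/" h.py
python3 -c "
from h import *
rel((.540,-.284,.052))
snap('scene','f1.png');"
```

```text
t 3.375 pos [ 0.5397 -0.2827  0.152 ] yaw 2.583 j [-0.48  0.46  0.12  1.23  0.    0.08] gap 0.0855 F [-1.6 -0.3  0. ]
rel cm [-0.09 -0.09 10.  ]
```

{"api": "jog_arm", "payload": {"increments": [[-0.1,-0.1,2,0],[0,0,2.5,0],[0,0,2.5,0],[0,0,2,0],[0,0,1,0],[0,0,0,0]]}}

```text
time_s: 4.18
position: [0.5399, -0.2836, 0.0524]
ee_rot: [-3.142, -0.0, 2.584]
wrist_force: [-0.2, 0.6, -0.1]
finger_gap: 0.0855
finger_force: 0.0
```

{"api": "jog_arm", "payload": {"increments": [[0,0,0,0],[0,0,0,0],[0,0,0,0],[0,0,0,0],[0,0,0,0],[0,0,0,0]], "jaw": 1}}

```text
time_s: 4.92
position: [0.5404, -0.2843, 0.0525]
ee_rot: [3.142, 0.0, 2.584]
wrist_force: [-0.1, 0.1, 5.0]
finger_gap: 0.027
finger_force: 54.8
```

```bash
python3 -c "
from h import *
rel((.540,-.284,.106));print(monitor.get_state()['finger_force'])"
```

```text
t 4.925 pos [ 0.5404 -0.2843  0.0525] yaw 2.584 j [-0.48  0.53 -0.04  1.    0.    0.07] gap 0.027 F [-0.1  0.1  5. ]
rel cm [ 0.04  0.   -5.35]
54.82979714870453
```

```bash
cat >> h.py <<'E'
C=np.array([.565,.0813])
def arcrows(th,r):
    "tool-frame row increments (cm) along points at angles th, radii r about C"
    y=monitor.get_state()['ee_rot'][2];R=Ro.from_euler('xyz',[np.pi,0,y])
    P=np.c_[C[0]+r*np.cos(th),C[1]+r*np.sin(th),0*th];return P,(100*R.inv().apply(np.diff(P,axis=0))).round(2)[:,:2].tolist()
E
python3 - <<'E'
from h import *
d=[0]+[.03]*4+[.045,.06,.075,.09,.105,.12,.132,.132]
th=-1.841+np.cumsum(d);P,r=arcrows(th,.102+0*th);print(P[0],P[-1],r)
rel((P[0,0],P[0,1],.1065))
E
```

```text
[ 0.53777337 -0.01699909 -0.        ] [ 0.62333181 -0.00237437 -0.        ] [[-0.29, 0.09], [-0.29, 0.1], [-0.29, 0.11], [-0.28, 0.12], [-0.42, 0.19], [-0.54, 0.28], [-0.65, 0.4], [-0.74, 0.54], [-0.8, 0.71], [-0.81, 0.91], [-0.76, 1.11], [-0.61, 1.2]]
t 4.925 pos [ 0.5404 -0.2843  0.0525] yaw 2.584 j [-0.48  0.53 -0.04  1.    0.    0.07] gap 0.027 F [-0.1  0.1  5. ]
rel cm [14.36 22.54 -5.4 ]
```

{"api": "jog_arm", "payload": {"increments": [[0,0,-1.4,0],[0,0,-2,0],[0,0,-2,0],[1.2,2,0,0],[2,3.2,0,0],[2.3,3.6,0,0],[2.3,3.6,0,0],[2.3,3.6,0,0],[2,3.2,0,0],[1.4,2.1,0,0],[0.86,1.24,0,0],[0,0,0,0]]}}

```text
time_s: 6.42
position: [0.5373, -0.0161, 0.1062]
ee_rot: [-3.141, -0.0, 2.585]
wrist_force: [-0.3, 0.2, -1.0]
finger_gap: 0.0274
finger_force: 54.1
```

```bash
python3 - <<'E'
from h import *
rel((.5378,-.017,.1065));s=snap('scene','g.png')
cv2.imwrite('pics/g2.png',cv2.resize(s['pixels'][100:260,240:440,::-1],None,fx=3,fy=3))
E
```

```text
t 6.425 pos [ 0.5373 -0.0161  0.1062] yaw 2.585 j [-0.03  0.34 -0.18  1.05 -0.    0.53] gap 0.0274 F [-0.3  0.2 -1. ]
rel cm [-0.09 -0.05 -0.03]
```

View pics/g2.png

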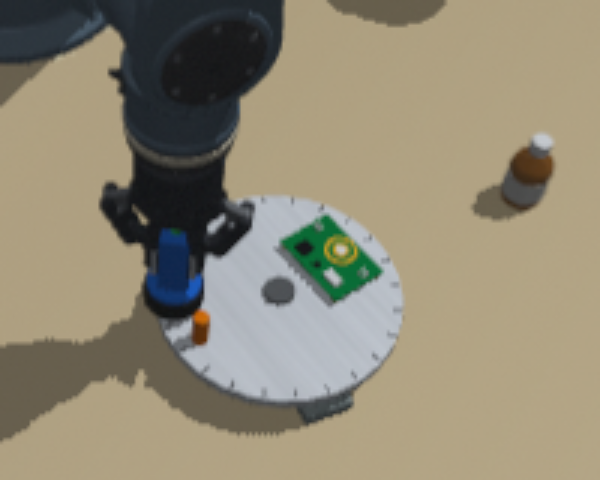

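{"api": "jog_arm", "payload": {"increments": [[-0.29,0.09,0,0],[-0.29,0.1,0,0],[-0.29,0.11,0,0],[-0.28,0.12,0,0],[-0.42,0.19,0,0],[-0.54,0.28,0,0],[-0.65,0.4,0,0],[-0.74,0.54,0,0],[-0.8,0.71,0,0],[-0.81,0.91,0,0],[-0.76,1.11,0,0],[-0.61,1.2,0,0]]}}

```text
time_s: 7.98
position: [0.624, -0.002, 0.1062]
ee_rot: [3.142, 0.0, 2.584]
wrist_force: [-1.0, -0.0, -2.3]
finger_gap: 0.0275
finger_force: 54.3
```

{"api": "jog_arm", "payload": {"increments": [[-0.1,0.3,0,0],[0,0,-0.5,0],[0,0,-1,0],[0,0,-1.5,0]]}}

```text
time_s: 8.48
position: [0.6253, -0.0005, 0.1374]
ee_rot: [-3.142, -0.0, 2.584]
wrist_force: [0.4, -0.9, -1.6]
finger_gap: 0.0275
finger_force: 54.2
```

```bash
cat >> h.py <<'E'
def peg(f=None):
    c=snap('scene',f); t=monitor.get_state()['time_s']-.05
    m=hm(c,(8,130,130),(18,255,255),(280,155,385,245))
    if m.astype(bool).sum()<6: print('no peg',m.astype(bool).sum());return t,None
    q,st=cen(m);p=onz(c,q,.09)[0,:2]-C
    print('t %.3f peg ang %.4f r %.4f n %d'%(t,np.arctan2(p[1],p[0]),np.hypot(*p),st[4]));return t,np.arctan2(p[1],p[0])
E
python3 - <<'E'
from h import *
peg('p1.png');peg();rel((0,0,0))
E
```

```text
t 8.475 peg ang -0.0553 r 0.0958 n 20
t 8.525 peg ang 0.0009 r 0.0960 n 19
t 8.575 pos [ 6.266e-01 -5.000e-04  1.389e-01] yaw 2.584 j [-0.    0.5   0.14  1.21 -0.    0.56] gap 0.0276 F [-0.3 -0.1 -1. ]
rel cm [ 53.18 -33.13  13.89]
```

{"api": "jog_arm", "payload": {"increments": [[0.85,0.33,0,0],[0.85,0.33,0,0],[0.85,0.33,0,0],[0,0,0,0]]}}

```text
time_s: 9.07
position: [0.6087, 0.0223, 0.1363]
ee_rot: [-3.141, -0.0, 2.585]
wrist_force: [0.1, -0.3, -1.7]
finger_gap: 0.0273
finger_force: 54.2
```

```bash
python3 - <<'E'
from h import *
peg();peg('p2.png')
rel((0,0,0));p=monitor.get_state()['position'][:2]-C;print(np.arctan2(p[1],p[0]),np.hypot(*p))
E
```

```text
t 9.075 peg ang 0.5750 r 0.0963 n 21
t 9.125 peg ang 0.6326 r 0.0962 n 19
t 9.175 pos [0.6092 0.0216 0.1363] yaw 2.584 j [ 0.04  0.47  0.09  1.19 -0.    0.59] gap 0.0275 F [ 0.7 -0.  -0.8]
rel cm [ 50.55 -34.06  13.63]
-0.9334771864650347 0.07425648446859863
```

{"api": "jog_arm", "payload": {"increments": [[0,0,0.2,0],[0,0,0.3,0],[0,0,0.3,0],[0,0,0.2,0],[0,0,0,0],[0,0,0,0]]}}

```text
time_s: 9.93
position: [0.6092, 0.0215, 0.1264]
ee_rot: [3.142, 0.0, 2.584]
wrist_force: [-0.2, -0.1, -1.9]
finger_gap: 0.0272
finger_force: 54.2
```

```bash
cat > plan.py <<'E'
from h import *
import sys
obs=[(8.475,-.0553),(8.525,.0009),(9.075,.575),(9.125,.6326)]
def load():
    try: return obs+[tuple(map(float,l.split())) for l in open('obs.txt')]
    except OSError: return obs
def look():
    t,a=peg()
    if a is not None:
        o=load();a+=2*np.pi*round((o[-1][1]+1.0*(t-o[-1][0])-a)/2/np.pi)
        open('obs.txt','a').write('%f %f\n'%(t,a))
def model():
    T,A=np.array(load()).T; k=.025
    # dw/dt=-k(w+1): theta=th0+(w0+1)(1-e^-ku)/k-u ; linear in th0,w0
    f=lambda u:(1-np.exp(-k*u))/k
    u=T-T[-1];M=np.c_[np.ones_like(u),f(u)];x,*_=np.linalg.lstsq(M,A+u-f(u),rcond=None)
    print('w',x[1],'res',(M@x-(A+u-f(u))).round(4)[-6:])
    return lambda t:x[0]+(x[1]+1)*f(t-T[-1])-(t-T[-1])
E
python3 - <<'E'
from plan import *
look();look();m=model();rel((0,0,.1265))
t=monitor.get_state()['time_s'];p=monitor.get_state()['position'][:2]-C
print(t,m(t)+np.pi,np.arctan2(p[1],p[0])+2*np.pi,np.hypot(*p))
E
```

```text
t 9.925 peg ang 1.4414 r 0.0957 n 18
t 9.975 peg ang 1.4978 r 0.0958 n 20
w 0.9946860490351791 res [ 0.0007 -0.002   0.0037 -0.002   0.0031 -0.0035]
t 10.025 pos [0.6093 0.0216 0.1265] yaw 2.584 j [0.04 0.47 0.07 1.17 0.   0.59] gap 0.0276 F [ 0.4 -1.1 -2. ]
rel cm [ 50.55 -34.08  -0.  ]
10.025 4.685528131743192 5.350157635286481 0.07435815698333437
```

```bash
cat >> plan.py <<'E'
def rows(n,join=None):
    m=model();st=monitor.get_state();t0=st['time_s'];R=Ro.from_euler('xyz',[np.pi,0,st['ee_rot'][2]])
    t=t0+.125*np.arange(1,n+1);a=m(t)+np.pi;r=.075+0*t
    if join is not None:
        g=join-(m(t0)+np.pi);w=(m(t0+1.3)-m(t0+1.2))/.1;T=2*(join-m(t0)-np.pi)/w
        T=2*(m(t0+T)-m(t0))/w-T if False else T
        # quadratic start that meets antenna in place and speed
        aT=m(t0+T)+np.pi;T2=2*(aT-join)/w;u=t-t0;print('T',T,T2)
        a=np.where(u<T,join+(aT-join)*(u/T)**2,a)
    P=np.c_[C[0]+r*np.cos(a),C[1]+r*np.sin(a),.1265+0*t]
    P=np.vstack([st['position'],P]);d=100*R.inv().apply(np.diff(P,axis=0))
    e=m(t0)+np.pi;A=C+.075*np.array([np.cos(e),np.sin(e)])
    print('t',t0,'err now mm',(1000*np.linalg.norm(A-st['position'][:2])).round(1),'pos',st['position'].round(4),'yaw',st['ee_rot'][2],'j1,6',st['joints'][[0,5]].round(2))
    print([[round(x,2),round(y,2),round(z,2),0] for x,y,z in d])
E
python3 -c "
from plan import *
rows(12,5.350)"
```

```text
w 0.9946860490351791 res [ 0.0007 -0.002   0.0037 -0.002   0.0031 -0.0035]
T 1.4275881064994567 1.5078287183532302
t 10.025 err now mm 48.7 pos [0.6093 0.0216 0.1265] yaw 2.583805904139777 j1,6 [0.04 0.59]
[[np.float64(-0.07), np.float64(0.01), np.float64(-0.0), 0], [np.float64(-0.04), np.float64(0.11), np.float64(0.0), 0], [np.float64(-0.07), np.float64(0.19), np.float64(0.0), 0], [np.float64(-0.09), np.float64(0.27), np.float64(0.0), 0], [np.float64(-0.1), np.float64(0.35), np.float64(0.0), 0], [np.float64(-0.09), np.float64(0.43), np.float64(0.0), 0], [np.float64(-0.08), np.float64(0.52), np.float64(0.0), 0], [np.float64(-0.04), np.float64(0.6), np.float64(0.0), 0], [np.float64(0.01), np.float64(0.69), np.float64(0.0), 0], [np.float64(0.09), np.float64(0.76), np.float64(0.0), 0], [np.float64(0.18), np.float64(0.83), np.float64(0.0), 0], [np.float64(0.29), np.float64(0.83), np.float64(0.0), 0]]
```

{"api": "jog_arm", "payload": {"increments": [[-0.07,0.01,0,0],[-0.04,0.11,0,0],[-0.07,0.19,0,0],[-0.09,0.27,0,0],[-0.1,0.35,0,0],[-0.09,0.43,0,0],[-0.08,0.52,0,0],[-0.04,0.6,0,0],[0.01,0.69,0,0],[0.09,0.76,0,0],[0.18,0.83,0,0],[0.29,0.83,0,0]]}}

```text
time_s: 11.52
position: [0.639, 0.0695, 0.1263]
ee_rot: [-3.142, -0.0, 2.584]
wrist_force: [0.1, 1.0, -1.7]
finger_gap: 0.027
finger_force: 54.2
```

```bash
sed -i 's/round(x,2),round(y,2),round(z,2)/float(round(x,2)),float(round(y,2)),float(round(z,2))/' plan.py; python3 -c "
from plan import *
look();rows(12)"
```

```text
t 11.525 peg ang 3.0203 r 0.0941 n 18
w 0.931052302875823 res [-0.0085  0.0044 -0.0007  0.0146  0.0086 -0.012 ]
t 11.575 err now mm 4.3 pos [0.6391 0.0705 0.1262] yaw 2.5845438953809428 j1,6 [0.11 0.67]
[[0.61, 1.14, -0.03, 0], [0.52, 0.69, 0.0, 0], [0.59, 0.62, 0.0, 0], [0.65, 0.55, 0.0, 0], [0.7, 0.47, 0.0, 0], [0.75, 0.38, 0.0, 0], [0.78, 0.3, 0.0, 0], [0.8, 0.21, 0.0, 0], [0.81, 0.12, 0.0, 0], [0.82, 0.03, 0.0, 0], [0.81, -0.06, -0.0, 0], [0.79, -0.15, -0.0, 0]]
```

{"api": "jog_arm", "payload": {"increments": [[0.61,1.14,0,0],[0.52,0.69,0,0],[0.59,0.62,0,0],[0.65,0.55,0,0],[0.7,0.47,0,0],[0.75,0.38,0,0],[0.78,0.3,0,0],[0.8,0.21,0,0],[0.81,0.12,0,0],[0.82,0.03,0,0],[0.81,-0.06,0,0],[0.79,-0.15,0,0]]}}

```text
time_s: 13.08
position: [0.5879, 0.1512, 0.1263]
ee_rot: [3.142, 0.0, 2.584]
wrist_force: [0.0, -0.1, -1.6]
finger_gap: 0.0274
finger_force: 54.2
```

```bash
python3 -c "
from plan import *
look();rows(12)"
```

```text
no peg 0
w 0.931052302875823 res [-0.0085  0.0044 -0.0007  0.0146  0.0086 -0.012 ]
t 13.125 err now mm 2.6 pos [0.5872 0.1515 0.1264] yaw 2.5841023060720847 j1,6 [0.25 0.81]
[[1.01, -0.19, -0.01, 0], [0.72, -0.34, -0.0, 0], [0.67, -0.41, -0.0, 0], [0.62, -0.47, -0.0, 0], [0.57, -0.53, -0.0, 0], [0.5, -0.58, -0.0, 0], [0.44, -0.63, -0.0, 0], [0.37, -0.67, -0.0, 0], [0.3, -0.69, -0.0, 0], [0.23, -0.72, -0.0, 0], [0.15, -0.73, -0.0, 0], [0.08, -0.74, -0.0, 0]]
```

{"api": "jog_arm", "payload": {"increments": [[1.01,-0.19,0,0],[0.72,-0.34,0,0],[0.67,-0.41,0,0],[0.62,-0.47,0,0],[0.57,-0.53,0,0],[0.5,-0.58,0,0],[0.44,-0.63,0,0],[0.37,-0.67,0,0]]}}

```text
time_s: 14.12
position: [0.5261, 0.1443, 0.1263]
ee_rot: [-3.142, 0.0, 2.584]
wrist_force: [0.3, -0.7, -2.1]
finger_gap: 0.0272
finger_force: 54.3
```

```bash
sed -i 's/t,a=peg()/t,a=peg("look_%d.png"%len(load()))/' plan.py; python3 -c "
from plan import *
look();rows(12)"
```

```text
t 14.125 peg ang -0.9015 r 0.0953 n 19
w 0.8259043726388198 res [ 0.0004 -0.0037  0.0263  0.0212  0.0282 -0.0281]
t 14.175 err now mm 9.0 pos [0.5255 0.1439 0.1263] yaw 2.5835870862059003 j1,6 [0.27 0.83]
[[0.64, -1.53, -0.02, 0], [0.13, -0.75, -0.0, 0], [0.06, -0.76, -0.0, 0], [-0.02, -0.75, -0.0, 0], [-0.09, -0.74, -0.0, 0], [-0.17, -0.72, -0.0, 0], [-0.23, -0.7, -0.0, 0], [-0.3, -0.67, -0.0, 0], [-0.36, -0.63, -0.0, 0], [-0.42, -0.59, -0.0, 0], [-0.47, -0.54, -0.0, 0], [-0.51, -0.49, -0.0, 0]]
```

```bash
sed -i 's/k=.025$/k=.0188/' plan.py; python3 -c "
from plan import *
rows(12)"
```

```text
w 0.8596346007369021 res [ 0.0012 -0.0042  0.0091  0.0033  0.0021 -0.0041]
t 14.175 err now mm 10.9 pos [0.5255 0.1439 0.1263] yaw 2.5835870862059003 j1,6 [0.27 0.83]
[[0.69, -1.75, -0.02, 0], [0.11, -0.79, -0.0, 0], [0.03, -0.79, -0.0, 0], [-0.05, -0.79, -0.0, 0], [-0.13, -0.77, -0.0, 0], [-0.21, -0.75, -0.0, 0], [-0.29, -0.72, -0.0, 0], [-0.36, -0.68, -0.0, 0], [-0.43, -0.64, -0.0, 0], [-0.49, -0.59, -0.0, 0], [-0.54, -0.54, -0.0, 0], [-0.59, -0.48, -0.0, 0]]
```

{"api": "jog_arm", "payload": {"increments": [[0.69,-1.75,0,0],[0.11,-0.79,0,0],[0.03,-0.79,0,0],[-0.05,-0.79,0,0],[-0.13,-0.77,0,0],[-0.21,-0.75,0,0],[-0.29,-0.72,0,0],[-0.36,-0.68,0,0],[-0.43,-0.64,0,0],[-0.49,-0.59,0,0],[-0.54,-0.54,0,0],[-0.59,-0.48,0,0]]}}

```text
time_s: 15.68
position: [0.4968, 0.0533, 0.1263]
ee_rot: [3.142, 0.0, 2.584]
wrist_force: [-0.3, 0.2, -0.9]
finger_gap: 0.0277
finger_force: 54.3
```

```bash
python3 -c "
from plan import *
look();rows(12)"
```

```text
t 15.675 peg ang 0.3594 r 0.0953 n 18
w 0.804002102576672 res [-0.0032  0.0081  0.0021 -0.0029 -0.0152  0.0113]
t 15.725 err now mm 1.5 pos [0.4971 0.0527 0.1263] yaw 2.5833766394744653 j1,6 [0.11 0.66]
[[-0.64, -0.55, -0.02, 0], [-0.67, -0.33, -0.0, 0], [-0.7, -0.26, -0.0, 0], [-0.71, -0.19, -0.0, 0], [-0.73, -0.11, -0.0, 0], [-0.73, -0.04, -0.0, 0], [-0.73, 0.03, 0.0, 0], [-0.72, 0.1, 0.0, 0], [-0.7, 0.16, 0.0, 0], [-0.68, 0.23, 0.0, 0], [-0.65, 0.29, 0.0, 0], [-0.61, 0.35, 0.0, 0]]
```

{"api": "jog_arm", "payload": {"increments": [[-0.64,-0.53,0,0],[-0.67,-0.33,0,0],[-0.7,-0.26,0,0],[-0.71,-0.19,0,0],[-0.73,-0.11,0,0],[-0.73,-0.04,0,0],[-0.73,0.03,0,0],[-0.72,0.1,0,0],[-0.7,0.16,0,0],[-0.68,0.23,0,0],[-0.65,0.29,0,0],[-0.61,0.35,0,0]]}}

```text
time_s: 17.23
position: [0.5657, 0.0075, 0.1263]
ee_rot: [3.142, -0.0, 2.584]
wrist_force: [0.6, 0.4, -1.1]
finger_gap: 0.0273
finger_force: 54.3
```

```bash
python3 -c "
from plan import *
look();rows(12)"
```

```text
t 17.225 peg ang 1.5511 r 0.0953 n 17
w 0.7507172224811127 res [ 0.0078  0.0017 -0.0058 -0.0223  0.0018  0.0137]
t 17.275 err now mm 1.5 pos [0.5663 0.0075 0.1263] yaw 2.5837898738353697 j1,6 [0.01 0.57]
[[-0.71, 0.37, -0.02, 0], [-0.52, 0.46, 0.0, 0], [-0.47, 0.51, 0.0, 0], [-0.42, 0.55, 0.0, 0], [-0.37, 0.58, 0.0, 0], [-0.31, 0.61, 0.0, 0], [-0.25, 0.63, 0.0, 0], [-0.19, 0.64, 0.0, 0], [-0.14, 0.66, 0.0, 0], [-0.08, 0.66, 0.0, 0], [-0.02, 0.66, 0.0, 0], [0.04, 0.66, 0.0, 0]]
```

{"api": "jog_arm", "payload": {"increments": [[-0.69,0.37,0,0],[-0.52,0.46,0,0],[-0.47,0.51,0,0],[-0.42,0.55,0,0],[-0.37,0.58,0,0],[-0.31,0.61,0,0],[-0.25,0.63,0,0],[-0.19,0.64,0,0],[-0.14,0.66,0,0],[-0.08,0.66,0,0],[-0.02,0.66,0,0],[0.04,0.66,0,0]]}}

```text
time_s: 18.77
position: [0.6314, 0.0491, 0.1263]
ee_rot: [-3.142, -0.0, 2.584]
wrist_force: [0.2, -0.8, -1.4]
finger_gap: 0.0274
finger_force: 54.3
```

```bash
python3 -c "
from plan import *
look();rows(12)"
```

```text
no peg 0
w 0.7507172224811127 res [ 0.0078  0.0017 -0.0058 -0.0223  0.0018  0.0137]
t 18.825 err now mm 2.2 pos [0.6316 0.0498 0.1263] yaw 2.584264196524671 j1,6 [0.08 0.64]
[[0.02, 0.84, -0.02, 0], [0.17, 0.63, 0.0, 0], [0.23, 0.6, 0.0, 0], [0.27, 0.58, 0.0, 0], [0.32, 0.55, 0.0, 0], [0.36, 0.52, 0.0, 0], [0.41, 0.48, 0.0, 0], [0.44, 0.45, 0.0, 0], [0.47, 0.4, 0.0, 0], [0.5, 0.36, 0.0, 0], [0.53, 0.32, 0.0, 0], [0.55, 0.27, 0.0, 0]]
```

{"api": "jog_arm", "payload": {"increments": [[0.04,0.82,0,0],[0.17,0.63,0,0],[0.23,0.6,0,0],[0.27,0.58,0,0],[0.32,0.55,0,0],[0.36,0.52,0,0],[0.41,0.48,0,0],[0.44,0.45,0,0],[0.47,0.4,0,0],[0.5,0.36,0,0],[0.53,0.32,0,0],[0.55,0.27,0,0]]}}

```text
time_s: 20.32
position: [0.6262, 0.1225, 0.1263]
ee_rot: [3.142, 0.0, 2.584]
wrist_force: [-0.1, 0.1, -1.2]
finger_gap: 0.0274
finger_force: 54.3
```

```bash
python3 -c "
from plan import *
look();rows(12);snap('top','chk.png')
c=cv2.imread('pics/chk.png')[150:290,170:350];cv2.imwrite('pics/chk2.png',cv2.resize(c,None,fx=4,fy=4))"
```

```text
t 20.325 peg ang -2.5822 r 0.0938 n 17
w 0.6500756773227477 res [ 0.0022 -0.0081 -0.0292 -0.0077  0.0016  0.0189]
t 20.375 err now mm 1.4 pos [0.6259 0.1231 0.1263] yaw 2.5842094574326286 j1,6 [0.19 0.75]
[[0.59, 0.35, -0.02, 0], [0.58, 0.17, 0.0, 0], [0.59, 0.12, 0.0, 0], [0.59, 0.07, 0.0, 0], [0.59, 0.03, 0.0, 0], [0.59, -0.02, -0.0, 0], [0.58, -0.07, -0.0, 0], [0.57, -0.11, -0.0, 0], [0.56, -0.15, -0.0, 0], [0.54, -0.19, -0.0, 0], [0.52, -0.23, -0.0, 0], [0.5, -0.27, -0.0, 0]]
```

View pics/chk2.png

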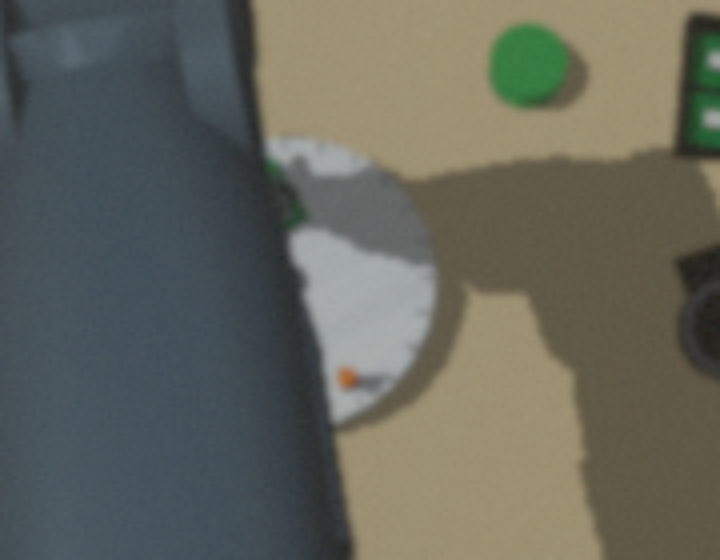

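The top view shows the peg at about (257,244), where the model puts it. The arm hides the antenna and part of the board. I'll follow one more second for margin, then go back to the dock.

{"api": "jog_arm", "payload": {"increments": [[0.87,0.42,0,0],[0.58,0.15,0,0],[0.59,0.1,0,0],[0.59,0.05,0,0],[0.59,0,0,0],[0.59,-0.04,0,0],[0.58,-0.09,0,0],[0.57,-0.13,0,0]]}}

```text
time_s: 21.42
position: [0.5864, 0.1524, 0.1263]
ee_rot: [-3.142, -0.0, 2.584]
wrist_force: [-0.5, -0.2, -1.2]
finger_gap: 0.0276
finger_force: 54.3
```

```bash
python3 -c "
from plan import *
look();rows(1);rel((.5402,-.284,.1265))"
```

```text
no peg 0
w 0.6500756773227477 res [ 0.0022 -0.0081 -0.0292 -0.0077  0.0016  0.0189]
t 21.475 err now mm 1.7 pos [0.5859 0.1526 0.1263] yaw 2.584010110022893 j1,6 [0.25 0.81]
[[0.71, -0.16, -0.02, 0]]
t 21.475 pos [0.5859 0.1526 0.1263] yaw 2.584 j [0.25 0.47 0.06 1.16 0.   0.81] gap 0.0275 F [ 1.7  1.  -1.9]
rel cm [-1.922e+01 -3.947e+01 -2.000e-02]
```

{"api": "jog_arm", "payload": {"increments": [[0,0,-2,0],[0,0,-2,0],[-1,-2,0,0],[-2,-4.1,0,0],[-2,-4.1,0,0],[-2,-4.1,0,0],[-2,-4.1,0,0],[-2,-4.1,0,0],[-2,-4.1,0,0],[-2,-4.1,0,0],[-2,-4.1,0,0],[-1.5,-3.1,0,0]]}}

```text
time_s: 22.98
position: [0.5417, -0.2697, 0.1655]
ee_rot: [-3.141, -0.001, 2.582]
wrist_force: [1.2, 0.2, -1.0]
finger_gap: 0.0275
finger_force: 54.2
```

{"api": "jog_arm", "payload": {"increments": [[-0.72,-1.57,0,0],[0,0,2,0],[0,0,2,0],[0,0,0,0],[0,0,0,0]]}}

```text
time_s: 23.6
position: [0.5411, -0.2843, 0.127]
ee_rot: [3.142, 0.0, 2.584]
wrist_force: [0.5, 0.2, -0.6]
finger_gap: 0.0274
finger_force: 54.3
```

```bash
python3 -c "
from h import *
rel((.5402,-.284,.0525));s=snap('scene');t=snap('top')
a=s['pixels'][180:280,150:260,::-1];b=t['pixels'][190:290,310:420,::-1]
cv2.imwrite('pics/k.png',cv2.resize(np.hstack([a,b]),None,fx=3.5,fy=3.5))"
```

```text
t 23.6 pos [ 0.5411 -0.2843  0.127 ] yaw 2.584 j [-0.48  0.48  0.08  1.17  0.    0.07] gap 0.0274 F [ 0.5  0.2 -0.6]
rel cm [ 0.09 -0.02  7.45]
```

View pics/k.png

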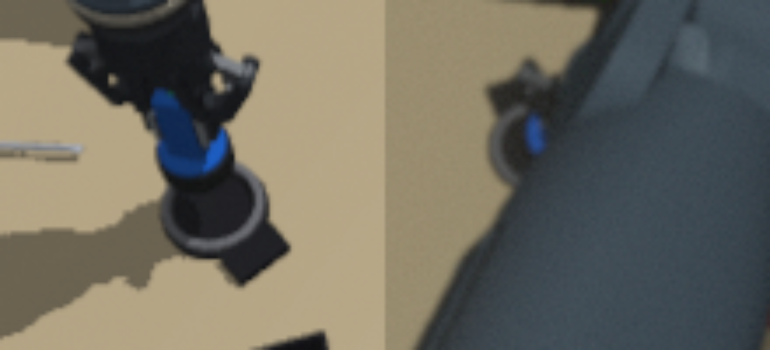

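The reader is upright and held directly above the empty dock cup, with its collar at scene about (205,223). Lowering it to the original pose.

{"api": "jog_arm", "payload": {"increments": [[0.09,0,1.5,0],[0,0,2,0],[0,0,1.5,0],[0,0,1,0],[0,0,0.6,0],[0,0,0.4,0],[0,0,0.2,0],[0,0,0.15,0],[0,0,0.05,0],[0,0,0,0]]}}

```text
time_s: 24.95
position: [0.5403, -0.2839, 0.0526]
ee_rot: [3.142, 0.0, 2.584]
wrist_force: [-0.3, 0.7, 0.9]
finger_gap: 0.0275
finger_force: 54.4
```

```bash
python3 -c "
from h import *
rel((.5402,-.284,.0525))"
```

```text
t 24.95 pos [ 0.5403 -0.2839  0.0526] yaw 2.584 j [-0.48  0.52 -0.05  1.    0.    0.07] gap 0.0275 F [-0.3  0.7  0.9]
rel cm [ 0.   -0.02  0.01]
```

{"api": "jog_arm", "payload": {"increments": [[0,0,0,0],[0,0,0,0],[0,0,0,0],[0,0,0,0],[0,0,0,0],[0,0,0,0]], "jaw": -1}}

```text
time_s: 25.7
position: [0.5402, -0.2838, 0.0523]
ee_rot: [-3.142, -0.0, 2.584]
wrist_force: [-0.2, -1.3, -0.5]
finger_gap: 0.0852
finger_force: 0.0
```

{"api": "jog_arm", "payload": {"increments": [[0,0,-1,0],[0,0,-2,0],[0,0,-2.5,0],[0,0,-2.5,0],[0,0,-2.5,0],[0,0,-2.5,0],[0,0,-2,0],[0,0,-1,0],[0,0,0,0],[0,0,0,0]]}}

```text
time_s: 26.95
position: [0.5399, -0.2837, 0.2115]
ee_rot: [-3.141, -0.001, 2.584]
wrist_force: [0.1, -0.4, 0.1]
finger_gap: 0.0855
finger_force: 0.0
```

```bash
python3 -c "
from h import *
rel((.5402,-.284,.0525));s=snap('scene')
cv2.imwrite('pics/l.png',cv2.resize(s['pixels'][150:350,90:350,::-1],None,fx=3,fy=3)[:590])"
```

```text
t 26.95 pos [ 0.5399 -0.2837  0.2115] yaw 2.584 j [-0.48  0.45  0.25  1.37 -0.    0.07] gap 0.0855 F [ 0.1 -0.4  0.1]
rel cm [-4.00e-02 -1.00e-02  1.59e+01]
```

View pics/l.png

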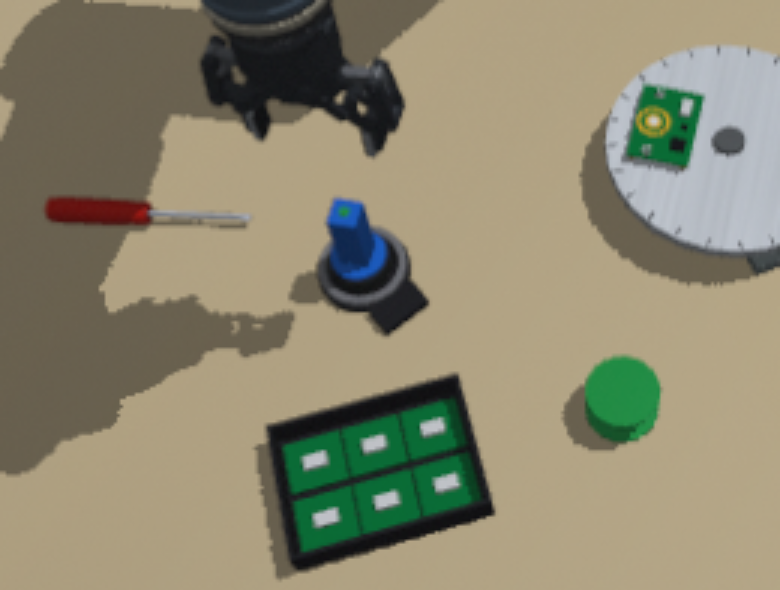

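The reader stands upright in its dock, with the stem top at scene about (205,220), as at the start. The gripper is clear above it and the bystanders in this view have not moved.

```bash
python3 -c "
from h import *
print(ticket.hand_in())"
```

```text
the job is handed in; nothing more can be done
None
```

The job is handed in, with no verdict returned: the table coasted anticlockwise at about 1.05 rad/s (60°/s), the reader followed the antenna for about 10 s (estimated error mostly 1–4 mm, briefly about 11 mm at 14.2 s, within the 15 mm limit but over the centimetre asked; the last 7 s stayed within a centimetre, table at about 0.6 rad/s or more), and it stands released in its dock.

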